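# Show the tag behind the tortoise shell to the camera with the tilting mirror

### The job

Set the tortoise-shell specimen squarely on the rubber pad of the viewing stand, lengthwise along the stand with its round tag towards the mirror, and let go of it. Then take the handle of the sprung mirror and tilt the mirror until the tag's reflection appears in the middle of the stand camera's view, and finish while still holding the mirror steady at that angle. Do not drop the shell, and leave everything else on the table where it is.

Things in the scene. Friction and masses are not known exactly. Their poses are not given: they have to be found in the camera images.
- shell_center (a point): centre of the loose tortoise shell, a dark and tan domed oval 54 mm wide, 88 mm long and 59 mm high on a flat underside (160 g as built, varies). This point is 30 mm above the underside, on the shell's mid-line. Its z is up, its y runs along the shell's length towards the tag end, its x across the width. The sides are upright from 5 to 30 mm above the underside and flat to grip over the middle 50 mm of the length
- shell: the same shell, origin at the centre of its underside, axes the same
- shell_tag (a point): middle of the face of the round steel tag, 16 mm across, fixed on the sloping +y end of the shell: 37.5 mm along the shell's y from its centre and 48.5 mm above its underside; moves with the shell
- stand: fixed viewing stand: grey base plate 160 mm (x) by 480 mm (y) and 8 mm thick; origin on the table under the plate, z up. The plate runs from y = -280 to +200 mm in its frame. Mirror between two posts at y = +150 mm (posts at x = +-64 mm, 172 mm high), camera on a post at y = -255 mm, its top 183 mm high, its lens looking along +y at the mirror. Its position and yaw differ every time
- pad_top (a point): centre of the top face of the fixed black rubber pad on the base plate, 75 mm (x) by 100 mm (y), 6 mm thick, its top 14 mm above the table; it lies on the stand's mid-line (x = 0 in the stand's frame), axes parallel to the stand's; its distance from the mirror differs every time
- lens (a point): front of the camera's lens, at (0, -230, 160) mm in the stand's frame: level with the mirror's hinge, looking level along the stand's +y at the middle of the mirror
- hinge (a point): middle of the mirror, on its hinge axis, at (0, 150, 160) mm in the stand's frame. The axis is level, along the stand's x, and the reflecting face (94 x 90 mm, framed 104 x 100 mm) contains it
- mirror (a joint): tilt of the mirror in rad: 0 = upright, its face looking level at the camera; positive = the top leans towards the camera, so that the face looks down by that angle. It runs from -0.35 to 0.8. A spring (0.2 N m/rad, unstretched at -0.9 rad) always drives it back to the -0.35 stop, where it starts: about 3 N at the handle at 0.35 rad; let go, it springs back
- mirror_grip (a point): middle of the mirror's handle: a level round steel bar 12 mm thick and 68 mm long along the stand's x, 85 mm above the hinge in the plane of the mirror face (so it moves on an arc of 85 mm radius about the hinge). Its end stems are 56 mm apart inside; the mirror's frame ends 35 mm below the bar. Pinched from above across the stand's y, it turns in the grip as the mirror tilts
- gallipot: bystander, to be left alone: small open steel cup, 64 mm across the rim, 45 mm tall; origin at the centre of its underside
- pill_jar: bystander, to be left alone: closed amber glass jar, 48 mm across, 75 mm tall; origin at the centre of its underside
- wash_bottle: bystander, to be left alone: closed white plastic bottle, 56 mm across, 130 mm tall; origin at the centre of its underside
- food_bowl: bystander, to be left alone: steel bowl, 120 mm across the rim, 45 mm tall; origin at the centre of its underside
- syringe: bystander, to be left alone: needleless syringe lying flat, 165 mm long, 30 mm wide at the flange, under 20 mm high; it lies along its own x, from 100 mm behind its origin to 65 mm ahead
- swab_box: bystander, to be left alone: cardboard box 70 x 100 x 40 mm; origin at the centre of its underside
- spatula: bystander, to be left alone: spatula lying flat along its own x, 170 mm long
Things that resemble listed ones, but are neither listed nor needed, are in the scene too. What is shaped like the shell but blue or green is not meant.

How it is judged:
By the outcome, as a careful person would: the job done as asked, in the order asked, and still so for the second after the job is handed in, while the arm keeps its last pose, push and grip.
It also fails if it takes over 51 s, if anything falls off the work surface, if the arm or the gripper's body presses on something with over 40 N, if the wrist force passes 120 N, or if a joint passes its speed limit or range.

### The arm

A 7-joint arm with a two-finger parallel gripper is mounted at the origin on the work surface. World frame = base frame: x ahead of the robot, y to its left, z up, the work surface at z = 0. Lengths are in mm, angles in rad, forces in N, time in s.
With the tool pointing down it reaches from about 425 to 950 mm from the base axis. Payload 4.7 kg.
Tool frame: the origin (TCP) lies midway between the tips of the shut fingers; the grasp point (between the pads) lies env.grip_point_offset behind it (env.grip_point_offset is the distance from the TCP to the grasp point, in mm); z points along the fingers, y is the direction in which the jaws open and shut (so a half turn about z gives the same grasp; the last joint's range is limited). The gripper opens to 85 mm and grips with 20 to 120 N. Pads are 22 mm wide; open, the fingers measure 114 mm over their backs; the gripper's body (76 mm by 85 mm) begins 54 mm behind the grasp point. The pads swing forward as they close: fully open they stand 13 mm farther back than shut.
Start: joints at [1.257, 0.469, -0.049, 1.532, 0.024, 1.141, -0.082], TCP at [189.698, -647.814, 231.335] pointing down, gripper open.
Joint ranges: [-2.59, 2.59], [-0.33, 1.99], [-1.39, 1.29], [0.1, 2.45], [-1.04, 4.18], [0.21, 1.99], [-2.66, 2.66]. Speed limits (rad/s): [2.57, 2.57, 3.14, 3.14, 3.14, 3.14, 3.14].

### API

Orientations are given as a unit quaternion [x, y, z, w].
In Python, from rig import env, vision, ticket gives the robot as it stands. The module is installed in compiled form; this text tells all that it offers. Calls block until the motion is done:
- env.move_ptp(position, orientation): joint-space move of the TCP to a pose.
- env.line_to(position, ori=None, vel=150): straight line of the TCP; ori=None keeps the orientation; vel is the mean speed in mm/s.
- env.move_joints(angles): joint-space move.
- env.move_gripper(opening, effort=None): finger opening in mm; effort is the grip in N (None keeps the last); returns when the fingers have stopped.
- env.pause(seconds).
- env.solve_ik(position, orientation): joint angles nearest the present ones, or None.
- env.sense(): the state.
- vision.get_image(name): name is "scene" or "top"; returns (picture, depth): 480x640x3 uint8, red, green, blue; 480x640 float32, mm along the optical axis (not along the pixel's ray), 0 where there is no reading.
- vision.camera_info(name): a dict with "vfov" (degrees; the focal length in pixels is half the picture's height over the tangent of half this angle, whatever the lens; pixels are square), "cx", "cy" (the principal point, pixels), "extrinsics" (4x4, takes a point from camera to world coordinates). Camera axes: x right, y up, looking along -z (the intrinsics and any distortion apply to the point x, -y, -z); pixel columns grow to the right and rows downward; lengths in mm; the calibration is good to about 2 mm. A picture is of the moment at which its call begins. camera_info takes no time and is no camera call.
A pose or a line that the arm cannot do raises env.MotionError and nothing moves.
- ticket.finish_job(): hands the job in, once; it reports no verdict.
Trained networks look in the newest picture that a camera, given by its name, has taken for a name from the list of things; names that differ only in an ending like _2 or _b are one class to them, and where a whole thing is asked for, a point or a joint stands for the part that bears it (a point fixed in the world has none). Each returns a list of dicts, best first, with "conf" (0 to 1); they miss things now and then, are a little off and sometimes report something else, mostly with a low value. They report only what shows in the picture. A call takes as long as a camera call. They do not tell look-alikes from the thing itself.
- vision.search_frame(label, camera): "position" ([x, y, z] in mm, in world coordinates, good to about 4 mm: the middle of the surface that is visible of it).
The state is a dict: "clock": time; "qpos": joint angles; "joint_velocities": joint speeds; "effort": joint torques, N m; "tcp_pos": TCP position; "ee_rot": TCP orientation; "force": force on the tool from outside, world axes, zero at the start; "torque": the same for the moment, N m; "opening": finger opening in mm.
Only numpy, scipy, OpenCV 4.12 (cv2) and the standard library are available. Lean on these libraries where they do the work, as an engineer would, in place of code of your own. Each camera call takes 0.05 s, during which the arm holds its last target.

## Working session

There is one attempt and no reset: what is moved stays moved. The work goes in short steps, each a Python script; the robot and the scene stay as the last script left them, time stands still between calls to the robot, and variables do not carry over. Pictures are saved under pics/ and viewed, and the job is handed in when it is done.

```bash
mkdir -p pics; ls; python3 - <<'E'
from rig import env, vision, ticket
import cv2, numpy as np
for n in ("scene","top"):
    im,d=vision.get_image(n)
    cv2.imwrite(f"pics/{n}0.png",im[:,:,::-1]); np.savez(f"{n}0.npz",im=im,d=d)
    print(n,vision.camera_info(n))
    for l in ("shell","stand","mirror","mirror_grip","pad_top","shell_tag"):
        try: print(l,[(np.round(r["position"]),round(r["conf"],2)) for r in vision.search_frame(l,n)])
        except Exception as e: print(l,e)
s=env.sense();print(s["clock"],s["ee_rot"],env.grip_point_offset,s["force"])
E
```

```text
pics
scene {'vfov': 56.07276404585369, 'cx': 314.17618124039313, 'cy': 240.57693693218147, 'extrinsics': array([[-1.41154680e-01, -8.55703793e-01,  4.97841716e-01,
         1.00324253e+03],
       [ 9.89983149e-01, -1.23507741e-01,  6.84046994e-02,
         4.71943071e+01],
       [ 2.95314475e-03,  5.02510553e-01,  8.64566032e-01,
         1.00225933e+03],
       [ 0.00000000e+00,  0.00000000e+00,  0.00000000e+00,
         1.00000000e+00]])}
shell [(array([ 436., -447.,   46.]), 0.97), (array([ 458., -320.,   46.]), 0.95), (array([538.,  73.,  16.]), 0.68), (array([ 325., -270.,   49.]), 0.63)]
stand [(array([548., 130.,   8.]), 0.84), (array([ 629., -295.,   22.]), 0.19)]
mirror [(array([556., 276., 183.]), 0.77)]
mirror_grip [(array([555., 277., 186.]), 0.84)]
pad_top [(array([540.,  72.,  16.]), 0.8)]
shell_tag [(array([ 324., -270.,   44.]), 0.85), (array([ 459., -318.,   49.]), 0.64), (array([ 439., -450.,   46.]), 0.63), (array([558., 276., 185.]), 0.31)]
top {'vfov': 44.8858176438654, 'cx': 316.686769874281, 'cy': 242.03201839618305, 'extrinsics': array([[ 1.79804760e-02,  9.
[... 266 characters left out ...]
0,  0.00000000e+00,
         1.00000000e+00]])}
shell [(array([ 424., -447.,   50.]), 0.71), (array([ 436., -332.,   49.]), 0.7), (array([ 306., -273.,   47.]), 0.68)]
stand [(array([529., 105.,   4.]), 0.93)]
mirror [(array([548., 275., 183.]), 0.59)]
mirror_grip [(array([548., 276., 180.]), 0.59), (array([528., 110.,   9.]), 0.59), (array([ 641., -295.,   11.]), 0.45), (array([291., 404.,   1.]), 0.39)]
pad_top [(array([532.,  78.,  15.]), 0.97)]
shell_tag [(array([ 420., -449.,   51.]), 0.89), (array([ 304., -275.,   49.]), 0.61), (array([ 441., -324.,   49.]), 0.58)]
0.7 [9.89876899e-01 1.41928570e-01 2.76283004e-05 6.63752394e-05] 18.700000000000003 [-0.00115099 -0.46145064  0.26247128]
```

View pics/scene0.png

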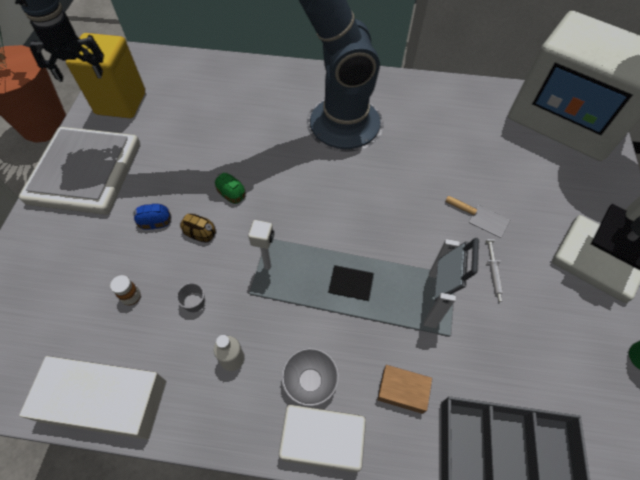

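View pics/top0.png

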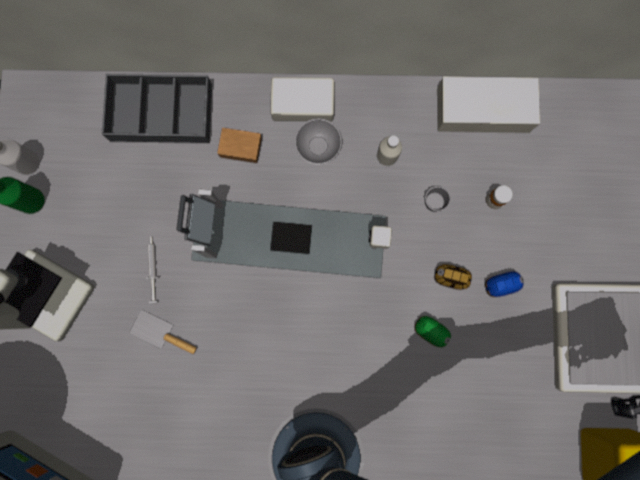

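```bash
cat > h.py <<'E'
import numpy as np, cv2
from rig import env, vision, ticket
def cloud(n,d,info=None):
    i=vision.camera_info(n); f=240/np.tan(np.radians(i["vfov"]/2))
    v,u=np.mgrid[0:480,0:640].astype(float)
    P=np.stack([(u-i["cx"])/f*d,-(v-i["cy"])/f*d,-d],-1)
    T=i["extrinsics"]; return P@T[:3,:3].T+T[:3,3]
E
python3 - <<'E'
from h import *
a=np.load("scene0.npz");b=np.load("top0.npz")
A=a["im"][200:255,165:235];B=b["im"][250:305,418:488]
big=np.hstack([cv2.resize(x,None,fx=5.5,fy=5.5,interpolation=cv2.INTER_CUBIC) for x in (A,B)])
cv2.imwrite("pics/crop0.png",big[:,:,::-1])
for n,z in (("scene",a),("top",b)):
    C=cloud(n,z["d"])
    # table plane check
    m=z["d"]>0
    Z=C[...,2]
    print(n,"table z grid",[[round(float(Z[r,c]),1) for c in (60,150,250,350,450,550)] for r in (100,200,300,400)])
    print("black pad", )
    im=z["im"].astype(int)
    pad=(im.max(2)<40)&(Z>5)&(Z<25)&m
    n_,l,st,ce=cv2.connectedComponentsWithStats(pad.astype(np.uint8))
    k=1+np.argmax(st[1:,4]);P=C[l==k];print(st[k],P.mean(0),cv2.minAreaRect(P[:,:2].astype(np.float32)))
E
```

```text
scene table z grid [[-624.1, 2.1, -2.6, 145.2, 0.1, 128.3], [40.0, 0.2, 2.2, 6.0, 16.3, -1.7], [-2.3, 0.1, -2.9, 6.8, 170.4, -2.0], [73.3, 65.7, -1.5, 3.1, 59.6, 0.8]]
black pad
[ 329  267   44   33 1049] [538.11356131  72.5007264   14.27668611] ((536.7097778320312, 72.23228454589844), (94.14834594726562, 74.20634460449219), 85.49341583251953)
top table z grid [[-0.4, 7.8, 0.9, 5.4, 73.9, -2.0], [-1.4, -4.2, -3.7, -2.5, 47.0, 0.8], [35.1, -3.6, 0.4, 5.4, 4.4, 1.4], [-3.4, 5.6, 0.3, -0.9, -0.4, 0.9]]
black pad
[ 271  223   40   30 1024] [534.34464351  72.38112497  14.74693513] ((534.8934326171875, 72.51190185546875), (95.12042236328125, 70.4112548828125), 85.88581085205078)
```

```bash
sleep 1
```

```text
(no output)
```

View pics/crop0.png

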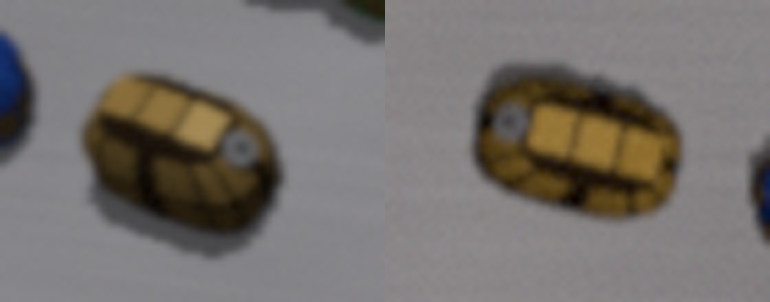

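```bash
cat >> h.py <<'E'
def ray(n,uv,z):
    i=vision.camera_info(n); f=240/np.tan(np.radians(i["vfov"]/2)); uv=np.atleast_2d(uv).astype(float)
    D=np.stack([(uv[:,0]-i["cx"])/f,-(uv[:,1]-i["cy"])/f,-np.ones(len(uv))],-1)
    T=i["extrinsics"]; D=D@T[:3,:3].T; o=T[:3,3]; return o+D*((z-o[2])/D[:,2])[:,None]
def proj(n,P):
    i=vision.camera_info(n); f=240/np.tan(np.radians(i["vfov"]/2)); T=i["extrinsics"]
    p=(np.atleast_2d(P)-T[:3,3])@T[:3,:3]; return np.stack([i["cx"]+f*p[:,0]/-p[:,2], i["cy"]-f*p[:,1]/-p[:,2]],-1)
E
python3 - <<'E'
from h import *
for n in ("scene","top"):
    z=np.load(n+"0.npz");im=z["im"];C=cloud(n,z["d"])
    hsv=cv2.cvtColor(im,cv2.COLOR_RGB2HSV)
    c=(208.6,227) if n=="scene" else (440.7,272)
    x,y=(198,227) if n=="scene" else (453,276)
    tag=ray(n,[c],48.5)[0];print(n,"tag",tag)
    mk=np.zeros((480,640),bool);mk[y-22:y+23,x-25:x+26]=1
    sh=mk&(hsv[...,1]>90)&(hsv[...,0]<35)
    br=sh&(hsv[...,2]>(110))&(np.abs(hsv[...,0].astype(int)-20)<8)
    for nm,m in (("all",sh),("bright",br)):
        k,l,st,ce=cv2.connectedComponentsWithStats(m.astype(np.uint8));j=1+np.argmax(st[1:,4])
        vu=np.argwhere(l==j)[:,::-1]
        R=ray(n,vu,55 if nm=="bright" else 30)
        w=R[:,:2]-R[:,:2].mean(0);e=np.linalg.eigh(w.T@w)[1][:,1]
        print(nm,st[j],"ctr",R.mean(0)[:2],"yaw",np.degrees(np.arctan2(e[1],e[0])),cv2.minAreaRect(R[:,:2].astype(np.float32)))
    # stand plate
    m=(np.abs(C[...,2]-8)<12)&(z["d"]>0)
    col=im[240 if n=="top" else 275, 345 if n=="top" else 300].astype(int);print("platecol",col, im[300,420] if n=="top" else im[350,200])
    pl=(np.abs(im.astype(int)[...,0]-im.astype(int)[...,2])<100)&((im[...,2].astype(int)-im[...,0])>=0)
    cv2.imwrite(f"pics/satm_{n}.png",((im[...,1].astype(int)-im[...,0])*8).clip(0,255).astype(np.uint8))
E
```

```text
scene tag [ 452.8848318  -293.90806754   48.5       ]
all [181 214  34  28 621] ctr [ 447.77469482 -330.25762141] yaw 58.67662065056126 ((447.1118469238281, -328.49627685546875), (94.62864685058594, 61.59479522705078), 75.67607116699219)
bright [183 214  24  13 144] ctr [ 441.0769043  -330.78146779] yaw 75.57853616933728 ((441.1976013183594, -331.6729736328125), (57.36576843261719, 20.236757278442383), 76.21025085449219)
platecol [108 116 118] [133 134 136]
top tag [ 450.85101682 -296.63770351   48.5       ]
all [435 264  37  25 647] ctr [ 441.63030149 -331.75188769] yaw 78.03319600803646 ((442.4095458984375, -329.8753356933594), (87.80175018310547, 53.19575500488281), 75.64878845214844)
bright [444 269  25  14 187] ctr [ 442.84656822 -331.61989405] yaw 75.90237563786347 ((442.7261657714844, -331.98724365234375), (57.219444274902344, 19.888809204101562), 76.13662719726562)
platecol [104 108 111] [140 134 139]
```

```bash
sleep 1
```

```text
(no output)
```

View pics/satm_top.png

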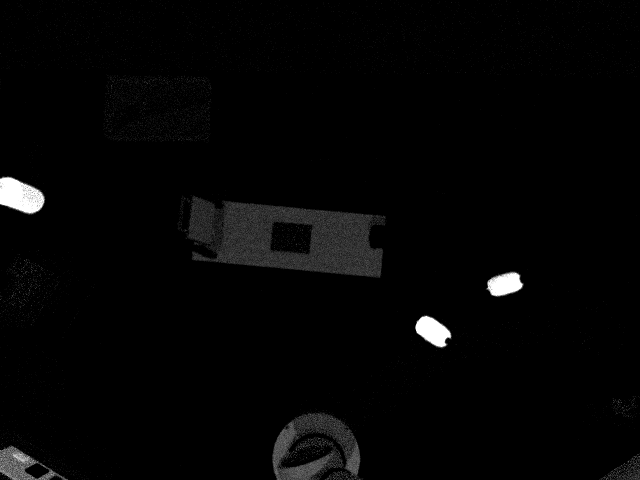

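View pics/satm_scene.png

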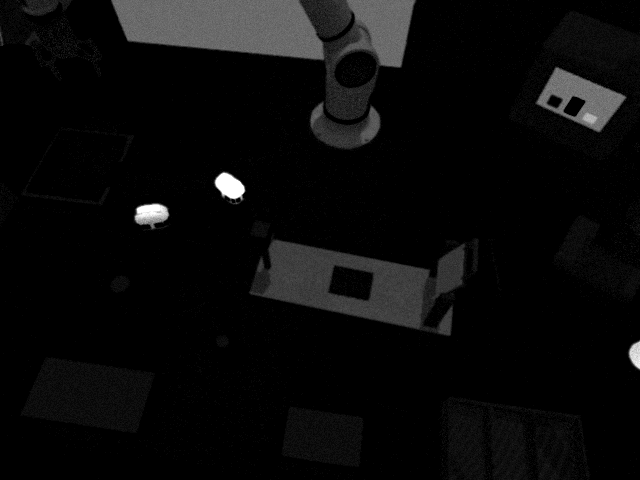

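```bash
python3 - <<'E'
from h import *
from scipy.optimize import minimize
masks={};pads={}
for n in ("scene","top"):
    z=np.load(n+"0.npz");im=z["im"].astype(np.float32)
    g=cv2.GaussianBlur(im[...,1]-im[...,0],(0,0),1.2)
    m=g>3
    k,l,st,ce=cv2.connectedComponentsWithStats(m.astype(np.uint8))
    box=(245,235,460,340) if n=="scene" else (185,195,392,282)
    print(n,[tuple(s) for s in st[1:] if s[4]>300 and s[0]>box[0]-20 and s[0]+s[2]<box[2]+40])
    R=ray(n,np.argwhere(np.ones((480,640)))[:,::-1],8)[:,:2].reshape(480,640,2)
    masks[n]=(m,R,box)
    # intensity-based pad refine
    gray=im.mean(2); masks[n]+=(gray,)
def local(R,p):
    c,s=np.cos(p[2]),np.sin(p[2]); dx=R[...,0]-p[0];dy=R[...,1]-p[1]
    return dx*s-dy*c, dx*c+dy*s   # x_st = right of y dir
# long edges from mask columns: fit lines of boundary
from numpy.linalg import lstsq
for n in ("scene","top"):
    m,R,box,gray=masks[n]
    us=range(290,410,2) if n=="scene" else range(235,362,2)
    for side in (0,1):
        pts=[]
        for u in us:
            v=np.where(m[box[1]-6:box[3]+6,u])[0]+box[1]-6
            vv=v.min()-.5 if side==0 else v.max()+.5
            pts.append((u,vv))
        P=ray(n,pts,8)[:,:2]
        l=cv2.fitLine(P.astype(np.float32),cv2.DIST_HUBER,0,.01,.01).ravel()
        if l[1]<0:l[:2]*=-1
        nrm=np.array([l[1],-l[0]]);print(n,side,"yaw",np.degrees(np.arctan2(l[1],l[0])),"offset at y=72: x=",l[2]+l[0]/l[1]*(72-l[3]), "resid",np.std((P-l[2:])@nrm))
    # end edges
    yaw=np.radians(85.7)
    xl,yl=local(R,(536,72,yaw))
    for a,b,lab in ((-70,-35,"low"),(35,70,"high")):
        s=m&(xl>a)&(xl<b)&(np.abs(yl)<330)
        print(n,lab,"y range",np.percentile(yl[s],[0,.5,99.5,100]))
E
```

```text
scene [(np.int32(310), np.int32(102), np.int32(71), np.int32(47), np.int32(1821)), (np.int32(250), np.int32(240), np.int32(215), np.int32(96), np.int32(10655))]
top [(np.int32(188), np.int32(197), np.int32(196), np.int32(80), np.int32(9731)), (np.int32(272), np.int32(413), np.int32(89), np.int32(67), np.int32(3385))]
scene 0 yaw 85.52499 offset at y=72: x= 455.69376 resid 0.8396692746226053
scene 1 yaw 85.59133 offset at y=72: x= 616.4279 resid 0.6995543588117378
scene low y range [-220.30993248 -216.77877229  259.29637566  263.98809662]
scene high y range [-230.22946543 -227.77280749  243.34892165  245.41578677]
top 0 yaw 85.675354 offset at y=72: x= 612.2946 resid 0.7708716474127741
top 1 yaw 85.5131 offset at y=72: x= 456.43085 resid 0.7864637506961473
top low y range [-231.70597532 -229.49803216  234.08912922  242.09248911]
top high y range [-228.15824769 -222.50638189  258.17550205  260.43893867]
```

```bash
python3 - <<'E'
from h import *
yaw=np.radians(85.58);e=np.array([np.cos(yaw),np.sin(yaw)]);ex=np.array([e[1],-e[0]]);o=np.array([535.2,72.])
for n in ("scene","top"):
    z=np.load(n+"0.npz");im=z["im"].astype(np.float32)
    # sample g-r and gray along profiles
    for zz,lab in ((8,"plate"),(14,"pad")):
        xs=np.arange(-76,77,4) if lab=="plate" else np.arange(-30,31,4)
        ys=np.arange(-260,281,0.5)
        X,Y=np.meshgrid(xs,ys)
        W=np.concatenate([ (o+X[...,None]*ex+Y[...,None]*e), np.full(X.shape+(1,),zz)],-1).reshape(-1,3)
        uv=proj(n,W).astype(np.float32)
        f=(im[...,1]-im[...,0]) if lab=="plate" else im.mean(2)
        S=cv2.remap(cv2.GaussianBlur(f,(0,0),1.0),uv[:,0].reshape(X.shape),uv[:,1].reshape(X.shape),cv2.INTER_LINEAR)
        lo,hi=[],[]
        for j,x in enumerate(xs):
            s=S[:,j]
            if lab=="plate":
                t=s>3.2
                a=np.where(t)[0]; lo.append(ys[a[0]]);hi.append(ys[a[-1]])
            else:
                c=(s[(ys>20-30)&(ys<20)].mean()+np.median(s[(np.abs(ys)>60)&(np.abs(ys)<80)]))/2
                t=(s<c)&(np.abs(ys)<75); a=np.where(t)[0];lo.append(ys[a[0]]);hi.append(ys[a[-1]])
        print(n,lab,"lo",np.round(lo,1),"hi",np.round(hi,1))
        if lab=="pad":
            print("pad centre",(np.median(lo)+np.median(hi))/2,np.median(hi)-np.median(lo))
        # pad in x
    xs=np.arange(-60,61,.5);ys=np.arange(-35,36,5);X,Y=np.meshgrid(xs,ys)
    W=np.concatenate([ (o+X[...,None]*ex+Y[...,None]*e), np.full(X.shape+(1,),14)],-1).reshape(-1,3);uv=proj(n,W).astype(np.float32)
    S=cv2.remap(cv2.GaussianBlur(im.mean(2),(0,0),1.0),uv[:,0].reshape(X.shape),uv[:,1].reshape(X.shape),cv2.INTER_LINEAR)
    r=[]
    for s in S:
        c=(s[np.abs(xs)<20].mean()+s[(np.abs(xs)>48)].mean())/2;a=np.where(s<c)[0];r.append((xs[a[0]],xs[a[-1]]))
    print(n,"pad x",np.round(np.median(r,0),1))
E
```

```text
scene plate lo [-216.  -217.5 -218.  -218.5 -219.  -219.5 -220.  -220.  -219.  -217.
 -215.5 -214.  -212.  -210.  -208.5 -232.  -232.5 -232.5 -232.5 -233.
 -233.  -233.  -232.5 -232.  -231.  -230.5 -230.  -229.5 -229.5 -228.5
 -228.5 -228.5 -229.5 -229.5 -229.5 -229.  -229.5 -231.  -231.5] hi [262.5 262.  263.  264.  264.  263.  259.5 254.5 249.5 245.  240.5 236.
 231.  224.5 215.  212.5 210.  207.  203.5 202.  200.5 243.  244.5 245.
 245.5 245.5 245.5 245.  245.  245.  245.5 245.5 245.  245.5 245.  245.
 245.  245.  244.5]
scene pad lo [-48.5 -49.  -48.5 -48.5 -48.5 -48.5 -48.5 -49.  -48.5 -48.5 -48.5 -48.5
 -48.5 -49.  -48.5 -48.5] hi [50.  50.  50.  50.  50.  50.  50.  50.  50.  50.  49.5 49.5 49.5 49.5
 49.5 49.5]
pad centre 0.75 98.5
scene pad x [-36.   39.5]
top plate lo [-230.  -231.5 -231.5 -231.5 -231.  -231.  -231.  -231.5 -231.5 -231.
 -230.5 -231.  -231.5 -231.5 -231.5 -231.5 -231.5 -229.5 -199.  -197.5
 -196.  -195.  -194.  -193.5 -193.  -193.5 -194.  -194.5 -194.  -194.
 -194.5 -195.5 -197.5 -203.  -226.  -227.5 -227.5 -228.  -217. ] hi [242.  242.5 242.  243.  242.  183.5 186.5 194.5 201.5 200.  187.5 224.5
 240.5 257.  260.5 260.  258.5 259.  260.5 261.5 261.  260.  260.5 261.
 261.  260.5 260.  260.  261.  260.5 260.5 260.  260.5 261.  260.5 260.5
 258.5 260.  260.5]
top pad lo [-49.  -49.  -49.  -49.  -49.  -49.  -49.  -49.  -48.5 -48.5 -48.5 -49.
 -49.  -49.  -49.  -48.5] hi [49.5 50.  50.  50.  49.5 49.5 49.5 49.5 49.5 49.5 49.5 49.5 49.5 49.5
 49.5 49.5]
pad centre 0.25 98.5
top pad x [-37.5  36.5]
```

```bash
cat >> h.py <<'E'
YAW=np.radians(85.58);E=np.array([np.cos(YAW),np.sin(YAW)]);EX=np.array([E[1],-E[0]]);O=np.array([535.4,72.])+0.5*E   # pad centre
HY=195.3 # hinge distance from pad centre along E
def st(x,y,z): p=O+x*EX+y*E; return [p[0],p[1],z]
def q(deg): a=np.radians(deg)/2; return [np.cos(a),np.sin(a),0,0]
def S(): 
    s=env.sense(); print(round(s["clock"],2),np.round(s["tcp_pos"],1),"F",np.round(s["force"],2),"op",round(s["opening"],1)); return s
E
python3 - <<'E'
from h import *
Sh=[442.3,-331.5]
for nm,p,a in (("shell",Sh+[1],76),("shell2",Sh+[1],-104),("pad",st(0,0,16),85.58),("pad2",st(0,0,16),-94.42),("h",st(0,HY+29,221),175.58),("h2",st(0,HY+29,221),-4.42)):
    j=env.solve_ik(p,q(a)); print(nm,np.round(p,1),None if j is None else np.round(j,2))
S()
# check bar projection
for n in ("scene","top"):
    im=np.load(n+"0.npz")["im"].copy()
    big=cv2.resize(im,None,fx=4,fy=4,interpolation=cv2.INTER_CUBIC)
    def dr(P,c):
        uv=proj(n,P);
        for a,b in zip(uv[:-1],uv[1:]): cv2.line(big,tuple(np.int32((a+.5)*4)),tuple(np.int32((b+.5)*4)),c,1)
    t=-.35;y=lambda r:HY-r*np.sin(t);z=lambda r:160+r*np.cos(t)
    dr([st(-34,y(85),z(85)),st(34,y(85),z(85))],(255,0,0))
    dr([st(a,y(b),z(b)) for a,b in ((-52,-50),(52,-50),(52,50),(-52,50),(-52,-50))],(0,255,0))
    for s_ in(-64,64): dr([st(s_,HY,8),st(s_,HY,172)],(255,255,0))
    c=(420,225,500,340) if n=="scene" else (165,180,245,280)
    cv2.imwrite(f"pics/bar_{n}.png",big[c[1]*4:c[3]*4,c[0]*4:c[2]*4,::-1])
a=cv2.imread("pics/bar_scene.png");b=cv2.imread("pics/bar_top.png");b=cv2.copyMakeBorder(b,0,a.shape[0]-b.shape[0],0,0,cv2.BORDER_CONSTANT)
cv2.imwrite("pics/bar.png",np.hstack([a,b]))
E
```

```text
shell [ 442.3 -331.5    1. ] [ 0.82  0.6  -0.33  1.99  0.33  0.6   0.03]
shell2 [ 442.3 -331.5    1. ] [ 0.37  0.59  0.26  2.01 -0.27  0.57 -2.57]
pad [535.4  72.5  16. ] [ 0.22  0.61 -0.56  2.    0.51  0.67 -0.75]
pad2 [535.4  72.5  16. ] [ 0.61  0.92 -1.19  1.98  1.03  1.03  1.97]
h [552.7 296.1 221. ] [ 0.13  0.6  -1.02  1.63  0.54  1.22  0.48]
h2 [552.7 296.1 221. ] [-0.81  0.41  0.33  1.68 -0.15  1.08 -2.07]
0.7 [ 189.7 -647.8  231.4] F [-0.   -0.46  0.26] op 85.5
```

```bash
sleep 1
```

```text
(no output)
```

View pics/bar.png

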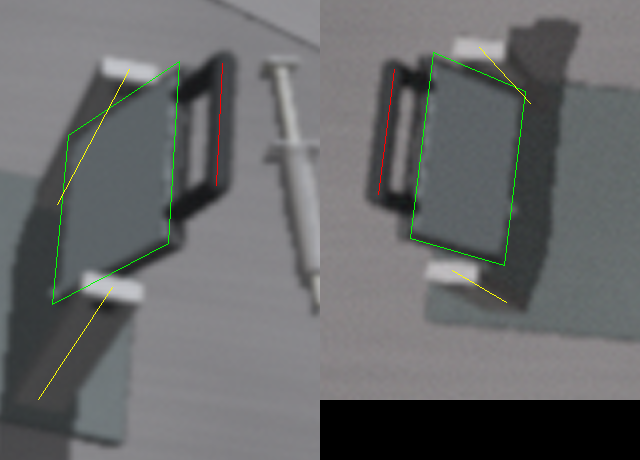

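```bash
python3 - <<'E'
from h import *
Sh=[442.3,-331.5]
env.move_ptp(Sh+[120],q(76)); S()
env.line_to(Sh+[1],vel=120); S()
env.move_gripper(50,40); s=S()
print(s["opening"])
E
```

```text
2.25 [ 441.6 -333.7  120.3] F [-0.06 -0.82 -0.96] op 85.5
3.39 [ 442.9 -331.8    1.7] F [0.3  0.02 0.45] op 85.3
3.79 [ 442.6 -331.8    1.8] F [-1.73  0.85  5.18] op 53.5
53.47330815156058
```

```bash
python3 - <<'E'
from h import *
env.line_to([442.6,-331.8,30],vel=60); S()
env.line_to([442.6,-331.8,250],vel=220); S()
im,d=vision.get_image("scene");cv2.imwrite("pics/lift.png",cv2.resize(im[60:300,60:380],None,fx=2.4,fy=2.4)[:,:,::-1])
E
```

```text
4.42 [ 442.5 -331.8   30.1] F [-0.29  1.05 -1.53] op 53.5
5.58 [ 441.7 -331.3  248.6] F [-0.41  0.33 -0.87] op 53.3
```

View pics/lift.png

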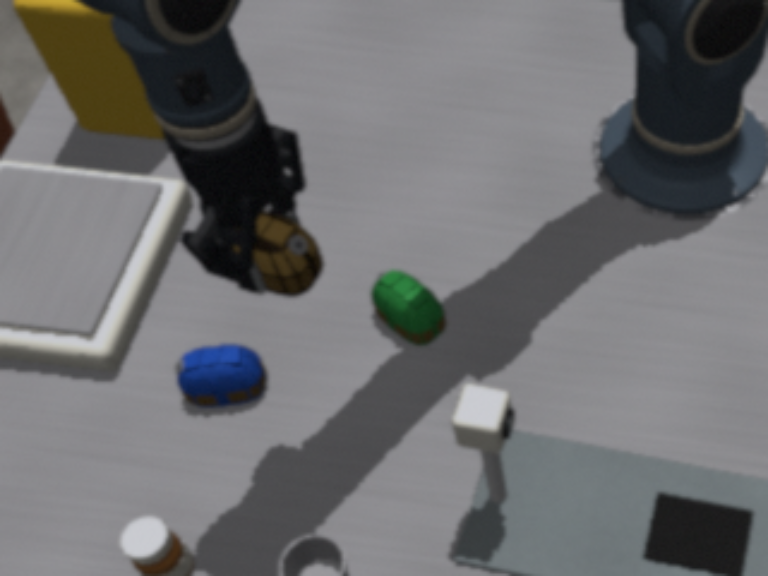

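```bash
python3 - <<'E'
from h import *
env.move_ptp(st(0,0,250),q(85.58)); env.pause(.2);S()
env.line_to(st(0,0,60),vel=180); S()
env.line_to(st(0,0,22),vel=60); S()
im,d=vision.get_image("scene");cv2.imwrite("pics/low.png",cv2.resize(im[200:340,240:480],None,fx=3.3,fy=3.3,interpolation=cv2.INTER_CUBIC)[:,:,::-1])
E
```

```text
7.36 [535.6  71.2 249.9] F [-0.03  0.67 -1.45] op 53.5
8.57 [536.3  72.8  61. ] F [-0.04 -0.16 -2.  ] op 53.4
9.35 [535.6  72.7  22. ] F [ 0.63  0.72 -0.75] op 53.6
```

View pics/low.png

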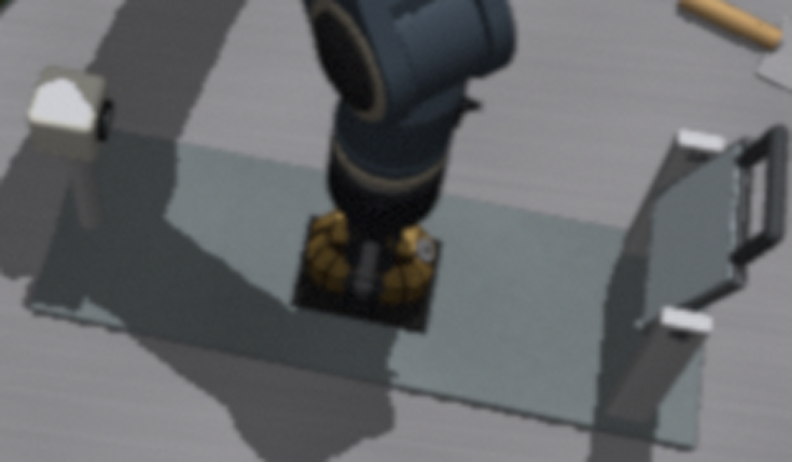

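```bash
python3 - <<'E'
from h import *
for z in (18,17,16.2,15.6,15):
    env.line_to(st(0,0,z),vel=30); s=S()
    if s["force"][2]>3: break
E
```

```text
9.68 [535.3  72.4  17.9] F [ 0.56  0.41 -2.04] op 53.5
9.93 [535.4  72.5  17. ] F [ 0.12  0.19 -2.34] op 53.2
10.18 [535.4  72.5  16.2] F [-0.03  0.31 -0.45] op 53.6
10.43 [535.6  72.5  15.8] F [-0.73  0.36  1.94] op 52.7
10.68 [535.6  72.5  15.8] F [-1.93 -0.94  6.46] op 53.5
```

```bash
python3 - <<'E'
from h import *
env.move_gripper(62); env.move_gripper(82); S()
env.line_to(st(0,0,120),vel=150)
env.line_to(st(0,30,280),vel=250)
env.move_ptp(st(0,HY+29,300),q(-4.42) if False else q(175.58)); S()
for n in ("scene","top"):
    im,d=vision.get_image(n);np.savez(n+"1.npz",im=im,d=d)
    c=(240,200,480,340) if n=="scene" else (170,180,410,300)
    cv2.imwrite(f"pics/pl_{n}.png",cv2.resize(im[c[1]:c[3],c[0]:c[2]],None,fx=3.3,fy=3.3,interpolation=cv2.INTER_CUBIC)[:,:,::-1])
E
```

```text
11.28 [535.4  72.5  14.9] F [0.14 0.37 0.23] op 82.0
13.93 [552.8 294.8 298.5] F [ 0.14 -0.41 -0.24] op 82.3
```

View pics/pl_scene.png

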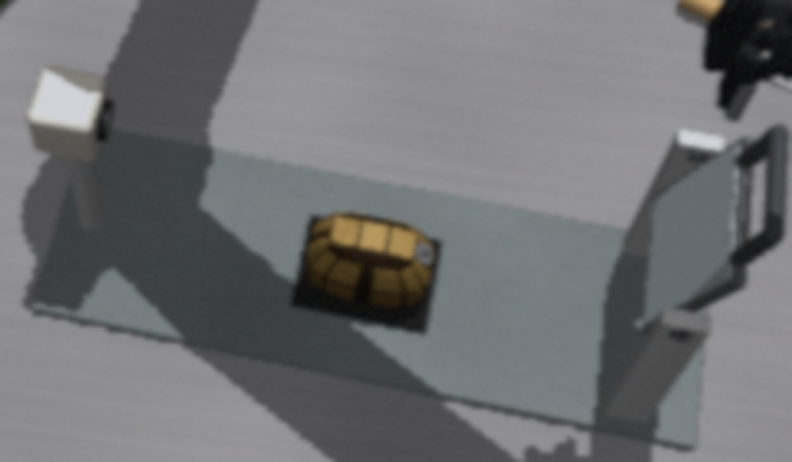

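View pics/pl_top.png

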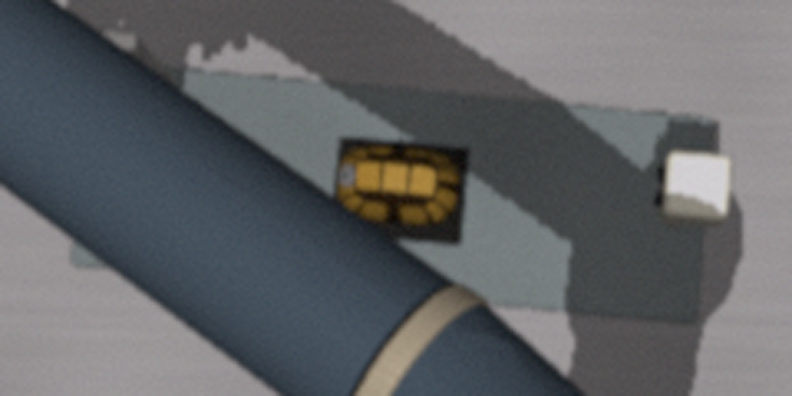

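```bash
python3 - <<'E'
from h import *
for n in ("scene","top"):
    z=np.load(n+"1.npz");im=z["im"];hsv=cv2.cvtColor(im,cv2.COLOR_RGB2HSV)
    x,y=(353,277) if n=="scene" else (290,235)
    tg=(240+425/3.3,200+252/3.3) if n=="scene" else (170+347/3.3,180+174/3.3)
    loc=lambda P:(np.round((P[...,:2]-O)@EX,1),np.round((P[...,:2]-O)@E,1))
    mk=np.zeros((480,640),bool);mk[y-22:y+23,x-25:x+26]=1
    br=mk&(hsv[...,1]>90)&(hsv[...,2]>110)&(np.abs(hsv[...,0].astype(int)-20)<8)
    k,l,stt,ce=cv2.connectedComponentsWithStats(br.astype(np.uint8));j=1+np.argmax(stt[1:,4])
    R=ray(n,np.argwhere(l==j)[:,::-1],69)
    r=cv2.minAreaRect(R[:,:2].astype(np.float32))
    print(n,"scutes ctr",loc(R.mean(0)),"rect",loc(np.array(r[0])),r[1:])
    # tag: blob low saturation around
    yy,xx=np.mgrid[0:480,0:640];near=(np.hypot(xx-tg[0],yy-tg[1])<4.5)&(hsv[...,1]<70)&(hsv[...,2]>70)
    c=np.argwhere(near)[:,::-1].mean(0);print("tag",tg,c,near.sum(),loc(ray(n,[c],62.5)[0]),loc(ray(n,[tg],62.5)[0]))
    # same for the earlier pick for calibration: predicted vs
E
```

```text
scene scutes ctr (np.float64(-1.7), np.float64(1.0)) rect (np.float64(-1.4), np.float64(-0.0)) ((60.86812973022461, 20.72550392150879), 85.47355651855469)
tag (368.78787878787875, 276.3636363636364) [368.5        276.38235294] 34 (np.float64(0.4), np.float64(38.0)) (np.float64(0.2), np.float64(38.6))
top scutes ctr (np.float64(0.6), np.float64(0.3)) rect (np.float64(0.8), np.float64(0.2)) ((57.567626953125, 21.187454223632812), 85.23394012451172)
tag (275.1515151515151, 232.72727272727272) [273.74285714 232.48571429] 35 (np.float64(0.5), np.float64(39.2)) (np.float64(0.3), np.float64(35.7))
```

```bash
python3 - <<'E'
from h import *
p=lambda s:print("yl",round(float((np.array(s["tcp_pos"][:2])-O)@E),2),"xl",round(float((np.array(s["tcp_pos"][:2])-O)@EX),2),"grip z",round(s["tcp_pos"][2]+18.7,2))
env.line_to(st(0,HY+29.5,260),vel=100); p(S())
env.line_to(st(0,HY+29.5,221.5),vel=80); p(S())
env.move_gripper(30); p(S())
env.move_gripper(8,30); env.pause(.2); p(S())
im,d=vision.get_image("scene");np.savez("scene2.npz",im=im,d=d);cv2.imwrite("pics/grip.png",cv2.resize(im[200:340,360:560],None,fx=3.8,fy=3.8,interpolation=cv2.INTER_CUBIC)[:,:,::-1])
E
```

```text
14.58 [552.8 296.6 260. ] F [0.72 0.9  0.21] op 81.9
yl 224.78 xl 0.08 grip z 278.65
15.22 [552.7 296.8 221.4] F [-0.39 -0.12 -0.04] op 81.9
yl 224.95 xl -0.04 grip z 240.07
15.77 [552.8 296.6 221.6] F [-0.51 -0.87 -0.35] op 29.9
yl 224.81 xl 0.03 grip z 240.29
16.26 [552.8 296.6 221.6] F [ 0.31 -0.66  0.45] op 10.8
yl 224.72 xl 0.03 grip z 240.28
```

View pics/grip.png

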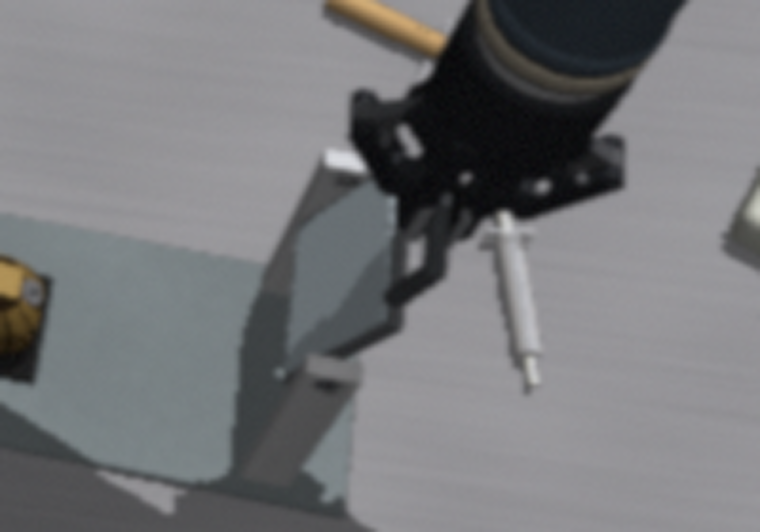

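```bash
cat >> h.py <<'E'
def avg(k=12,dt=.02):
    r=[]
    for _ in range(k):
        env.pause(dt); s=env.sense(); P=np.array(s["tcp_pos"]); F=np.array(s["force"])
        r.append([(P[:2]-O)@E,(P[:2]-O)@EX,P[2]+18.7,F[:2]@E,F[2],s["opening"]])
    return np.mean(r,0),s["clock"]
def arc(t,z0=-0.0,hy=None):
    return st(0,(HY if hy is None else hy)-85*np.sin(t),160+85*np.cos(t)-18.7+z0)
E
python3 - <<'E'
from h import *
for t in (-.25,-.30,-.33,-.35,-.37,-.39,-.41):
    env.line_to(arc(t,.4),vel=40); r,c=avg(); print(t,round(HY-85*np.sin(t),2),np.round(r,2),round(c,2))
    if r[3]<-6: break
E
```

```text
-0.25 216.33 [216.96  -0.   243.05   3.77  -0.64  10.8 ] 16.88
-0.3 220.42 [2.2062e+02 1.0000e-02 2.4194e+02 2.5500e+00 2.9800e+00 1.0850e+01] 17.34
-0.33 222.84 [2.2286e+02 3.0000e-02 2.4116e+02 1.7000e+00 4.9000e+00 1.0680e+01] 17.79
-0.35 224.45 [2.2418e+02 4.0000e-02 2.4069e+02 1.1400e+00 5.8800e+00 1.0800e+01] 18.24
-0.37 226.04 [ 2.2469e+02  6.0000e-02  2.4046e+02 -1.3900e+00  9.2300e+00  1.0890e+01] 18.69
-0.39 227.62 [ 2.2512e+02  1.1000e-01  2.4004e+02 -5.0600e+00  1.2530e+01  1.0810e+01] 19.14
-0.41 229.18 [ 2.2542e+02  1.4000e-01  2.3988e+02 -9.0000e+00  1.6470e+01  1.0720e+01] 19.59
```

```bash
python3 - <<'E'
from h import *
for t in (-.3,-.2,-.1,0,.1,.2,.277):
    env.line_to(arc(t,.6),vel=70)
    if t in(-.2,0,.277): r,c=avg(5); print(t,round(HY-85*np.sin(t),2),np.round(r,2),round(c,2))
r,c=avg(); print(np.round(r,2),round(c,2), "t_meas",np.arcsin((195.2-r[0])/85))
for n in ("scene","top"):
    im,d=vision.get_image(n);np.savez(n+"3.npz",im=im,d=d)
im=np.load("scene3.npz")["im"]
cv2.imwrite("pics/tilt.png",cv2.resize(im[200:340,340:540],None,fx=3.8,fy=3.8,interpolation=cv2.INTER_CUBIC)[:,:,::-1])
E
```

```text
-0.2 212.19 [2.1323e+02 2.0000e-02 2.4413e+02 5.2300e+00 3.2100e+00 1.0740e+01] 20.23
0 195.3 [1.9616e+02 1.0000e-01 2.4677e+02 3.3500e+00 7.6700e+00 1.0840e+01] 20.87
0.277 172.05 [1.7195e+02 9.0000e-02 2.4304e+02 2.1300e+00 7.1000e+00 1.0940e+01] 21.75
[1.7198e+02 8.0000e-02 2.4304e+02 2.3900e+00 7.3800e+00 1.0850e+01] 21.95 t_meas 0.27664189626371355
```

View pics/tilt.png

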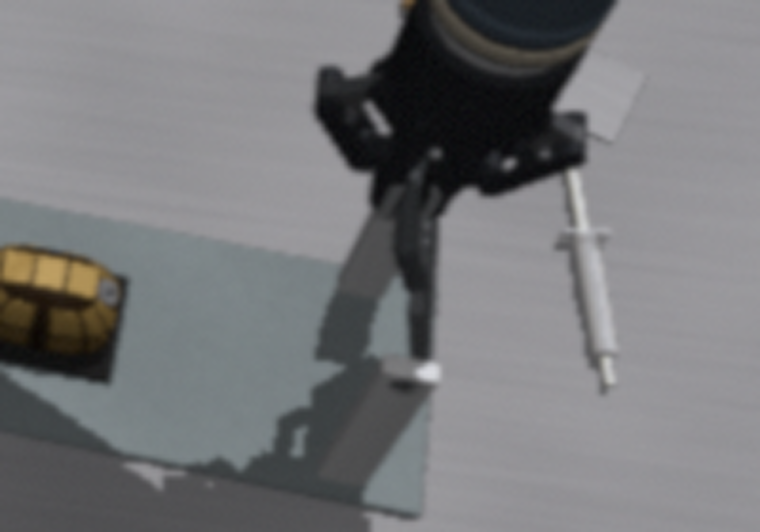

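```bash
python3 - <<'E'
from h import *
print(np.round(env.sense()["ee_rot"],4),np.round(q(175.58),4))
ims=[]
for n in ("scene","top"):
    im=np.load(n+"3.npz")["im"].copy()
    big=cv2.resize(im,None,fx=5,fy=5,interpolation=cv2.INTER_CUBIC)
    raw=big.copy()
    def dr(P,c):
        uv=proj(n,P)
        for a,b in zip(uv[:-1],uv[1:]): cv2.line(big,tuple(np.int32((a+.5)*5)),tuple(np.int32((b+.5)*5)),c,1)
    t=.2768;y=lambda r:195.2-r*np.sin(t);z=lambda r:160+r*np.cos(t)
    dr([st(-34,y(85),z(85)),st(34,y(85),z(85))],(255,0,0))
    dr([st(a,y(b),z(b)) for a,b in ((-52,-50),(52,-50),(52,50),(-52,50),(-52,-50))],(0,255,0))
    c=(420,240,480,310) if n=="scene" else (175,180,235,280)
    ims+= [cv2.resize(x[c[1]*5:c[3]*5,c[0]*5:c[2]*5],(200*1,350 if n=="scene" else 333)) for x in (raw,big)]
h=350
cv2.imwrite("pics/ov.png",np.hstack([cv2.copyMakeBorder(i,0,h-i.shape[0],0,0,cv2.BORDER_CONSTANT) for i in ims])[:,:,::-1])
E
```

```text
[ 3.850e-02  9.993e-01 -6.000e-04  2.000e-04] [0.0386 0.9993 0.     0.    ]
```

```bash
sleep 1
```

```text
(no output)
```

View pics/ov.png

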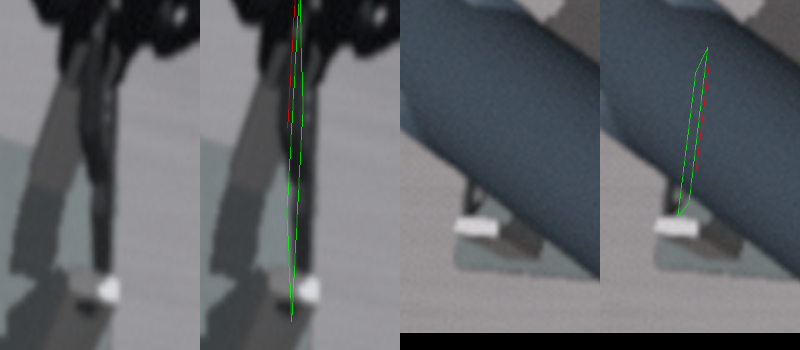

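```bash
python3 - <<'E'
from h import *
a=np.load("scene0.npz")["im"].astype(int);c=np.load("scene1.npz")["im"].astype(int);b=np.load("scene3.npz")["im"].astype(int)
print("pad region diff placed->now",np.abs(c-b)[255:302,330:375].mean(), "bystanders 0->now",np.abs(a-b)[260:400,100:350].mean())
r,k=avg(20); print(np.round(r,2),k,"tilt",np.arcsin((195.2-r[0])/85))
ticket.finish_job(); print(env.sense()["clock"])
E
```

```text
pad region diff placed->now 4.337273443656422 bystanders 0->now 18.928733333333334
[1.7200e+02 9.0000e-02 2.4305e+02 2.0700e+00 7.2100e+00 1.0850e+01] 22.3833 tilt 0.27639642040780865
the job is handed in; nothing more can be done
the job is handed in; nothing more can be done
```

I set the tortoise-shell specimen on the pad, let go of it, tilted the mirror by its handle and handed the job in with the mirror still held. The clock stood at about 22.4 s of the 51 s allowed.

- **Shell:** I took the dark and tan one with the steel tag, not the blue or green one. It sits with its tag towards the mirror. After release both cameras put it within about 1–2 mm of the pad centre and within about 0.4° of the stand's direction. The tag measured about 0.3 mm off the mid-line. The two cameras disagreed by about 2 mm sideways, so I averaged them.
- **Mirror:** The tilt that brings the tag to the middle of the camera's view works out at 0.277 rad. The arm's position, referenced to where I felt the mirror's lower stop, gave 0.276 rad. It held steady over the last samples, with a force of about 2 N along the stand and 7 N upwards.
- **Not confirmed:**
  - I had no view through the stand camera, so the reflection's position is calculated from the geometry, not seen.
  - The final overlay in the top camera was mostly hidden by the arm. The scene camera saw the mirror edge-on, which fits the angle but does not measure it closely.
  - My last before-and-after picture check of the bystanders told me nothing. It showed a large difference (18.9), but the area compared also took in the arm's shadows and the stand. I felt no contact with any bystander and saw none moved in the pictures, but I made no separate check.

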